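Swap the cells on the charger

ROBOT

A 6-joint arm with a two-finger parallel gripper is mounted at the origin on a cart in front of the work surface, level with it; the furniture and walls round the work are solid. World frame = base frame: x ahead of the robot, y to its left, z up, the work surface at z = 0. Lengths are in m, angles in degrees, forces in N, time in s.
With the tool pointing down it reaches from about 0.25 to 0.775 m from the base axis. Payload 8.9 kg.
Tool frame: the origin (TCP) lies at the very end of the fingers, on their centre line; the grasp point (between the pads) lies 19 mm behind it; z points along the fingers, y is the line along which they close (so a half turn about z gives the same grasp; the last joint's range is limited). The gripper opens to 85 mm and grips with 20 to 120 N. Pads are 22 mm wide; open, the fingers measure 114 mm over their backs; the gripper's body (76 mm by 85 mm) begins 54 mm behind the grasp point. The pads swing forward as they close: fully open they stand 13 mm farther back than shut.
Start: joints at [-79.429, 16.656, -8.789, 64.555, 0, 82.019], TCP at [0.167, -0.498, 0.231] pointing down, gripper open.
Joint ranges: [-144.48, 144.48], [-52.06, 99.96], [-74.48, 78.29], [-112.23, 115.85], [-86.99, 84.42], [-180, 180]. Speed limits (degrees/s): [127.2, 127.2, 159.86, 180, 180, 180].

INTERFACE

Orientations are given as [roll, pitch, yaw] about the fixed x, y, z axes, in that order (R = Rz(yaw) Ry(pitch) Rx(roll)).
In Python, from rig import r gives the robot as it stands.
- The arm moves only by the tool drive_tool, never from a script. Its argument "series" is a list of rows, each an object with "xyz": the shift along the tool's x, y, z in a scale on which 1.0 is 1 m, a list of three; "spin": the turn about the tool's z in a scale on which 1.0 is 45 degrees; "jaw": the opening, from 0 (shut) to 1 (fully open). In form: [{"xyz": [x, y, z], "spin": spin, "jaw": jaw}, ...]. A call has 1 to 12 rows; each row is the pose to reach, as a shift and turn from the pose commanded when the call began, along the tool's axes at that moment; what a row does not reach only later rows make up. A row lasts 1/10 s, in which the tool goes at most 50 mm and 8.59 degrees, less where a joint would pass 70% of its speed; a pose out of reach is approached as far as the arm can. Shift and turn numbers lie between -1 and 1, and a call with a number outside is refused. A call with a gripper value outside its range is refused whole. The fingers move at their own pace and stop on an object; "squeeze" is the grip in N (left out, the last holds). Time passes only in rows, so rows that repeat a pose let the fingers close. It gives the time, the measured TCP pose, the force, the opening and the grip force at its end, in the units of the state.
- r.observe(): the state, without advancing time (a new reading comes with each control period).
- r.snapshot(name): name is "side" or "top" or "wrist"; returns (picture, depth): 480x640x3 uint8, red, green, blue; 480x640 float32, m along the optical axis (not along the pixel's ray), 0 where there is no reading.
- r.camera_params(name): a dict with "K" (3x3 intrinsics, pixels), "dist_coeffs" ([k1, k2, p1, p2, k3] as OpenCV has them; the pictures are not rectified), "rvec" (rotation vector, rad) and "tvec" (3), from world to camera coordinates, as OpenCV has them. Camera axes: x right, y down, z forward; pixel columns grow to the right and rows downward; lengths in m; the calibration is good to about 2 mm. A picture is of the moment at which its call begins: read the wrist's pose just before it. camera_params takes no time and is no camera call; for the wrist camera it gives the pose at the moment of the call.
- r.hand_in(): hands the job in; it is judged then, once.
The state is a dict: "time": time; "joints": joint angles; "dq": joint speeds; "effort": joint torques, N m; "tcp_pos": TCP position; "orientation": TCP orientation; "ft_force": force on the tool from outside, world axes, zero at the start; "moment": the same for the moment, N m; "opening": finger opening in m; "grip_force": force on a finger pad.
Only numpy, scipy, OpenCV 4.12 (cv2) and the standard library are available. Lean on these libraries where they do the work, as an engineer would, in place of code of your own. Each camera call takes 0.05 s, during which the arm holds its last target. There are 200 camera calls.

TASK

The blue battery cell on the charger is full: take it out and lay it gently in the grey tray. Then put the run-down orange cell on charge in its place: minus end against the coil spring first, push the spring back, and lower the plus end in, so that it lies level and fully home between the two contacts. Do not drop the cells, and do not disturb the tumbler, the mug, the bell or the price card.

Things in the scene. Friction and masses are not known exactly. Their poses are not given: they have to be found in the camera images.
- charger: Black single-bay cell charger, fixed to the worktop, x -88 to +52 mm, y +-42 mm. Origin on the worktop under the bay; +x runs along the bay away from the spring, towards the plus contact; z up. Base plate top 11 mm high. The spring comes out of a housing 76 mm wide, top at 48 mm, whose face is at x = -40 mm.
- bay (a point): Where the centre of a seated cell lies: in the charger's frame x +3, y 0, z +29 mm; same axes. Bay floor 12 mm above the worktop. Cheeks 38 mm apart guide the cell's ends: charger x -40 to -20 mm (5 mm thick, top at 34 mm) and +24 to +38 mm (top at 28 mm); between x -20 and +24 mm both sides are open for fingers, down to the base plate.
- plus_contact (a point): Middle of the fixed brass contact face that the plus nub rests on, in the charger's frame x +34, y 0, z +29 mm. It stands on a wall 10 mm thick, 48 mm wide, top 34 mm above the worktop.
- spring (a joint): Travel of the coil spring contact along the charger's -x, in m: -0.007 free, 0 with a cell seated, +0.011 fully pressed in. Pushes with 2.4 N when free, 4.5 N at 0, 7.8 N fully pressed (300 N/m). It cannot be pushed down or sideways.
- spring_tip (a point): Centre of the spring's flat front end, a disc of 12 mm diameter facing the charger's +x, 29 mm above the worktop (17 mm above the bay floor). In the charger's frame x = -21 mm when free, -28 mm with a cell seated, -39 mm fully pressed.
- full_cell: Rechargeable D cell with blue sleeve, a round can 34 mm in diameter and 62 mm long with its plus nub (nub 10 mm wide, 2 mm long), 0.14 kg. Starts seated in the charger. Origin at its centre; its +x axis runs along the cell to the plus nub, y and z turn as it rolls.
- flat_cell: The same D cell with orange sleeve (34 mm diameter, 62 mm long), starts lying on the worktop. Origin at its centre; its +x axis runs along the cell to the plus nub (minus end at x = -31 mm), y and z turn as it rolls.
- flat_cell_plus (a point): Tip of the orange cell's plus nub, 31 mm from its centre.
- tray: Shallow grey tray with a black mat, loose, 0.5 kg, 150 mm (its x) by 120 mm (its y), walls 4 mm thick and 18 mm high, inner floor 4 mm above the worktop. Origin under its centre.
- press (a point): Point on the worktop under the middle of the fixed green citrus press, an obstacle to go round: it fills x +-0.12 m, y +-0.09 m about this point, up to 0.54 m high, and never moves.
- tumbler: Clear glass tumbler, 80 mm wide, 91 mm high, a bystander. Origin under its centre.
- coffee_mug: White mug with handle, 80 mm wide, 91 mm high, a bystander. Origin at its foot.
- bell: Silver counter bell, 81 mm wide, 64 mm high, a bystander. Origin under its centre.
- price_card: Price card in a small wooden block, 75 mm wide, 62 mm high, a bystander. Origin under its centre.
Things that resemble listed ones, but are neither listed nor needed, are in the scene too. What is shaped like the flat_cell but pink is not meant.

How it is judged:
By the outcome, as a careful person would: the job done as asked, in the order asked, and still so for the second after the job is handed in, with the robot touching nothing.
It also fails if it takes over 51 s, if anything falls off the work surface, if the arm or the gripper's body presses on something with over 40 N, if the wrist force passes 120 N, or if a joint passes its speed limit or range.

## Working session

There is one attempt and no reset: what is moved stays moved. The work goes in short steps, Python scripts to look and compute and a tool call to move; the robot and the scene stay as the last step left them, time stands still between calls to the robot, and variables do not carry over. Pictures are saved under pics/ and viewed, at most 10 in all, crops included, and the job is handed in when it is done.

Besides the shell and the picture viewer there is one more tool, called after ">>>" as name(argument=value, ...), one argument or row to a line, values as JSON. drive_tool: Moves the arm, as the interface text tells. Its arguments: {"type":"object","properties":{"series":{"type":"array","items":{"type":"object","properties":{"xyz":{"type":"array","items":{"type":"number"}},"spin":{"type":"number"},"jaw":{"type":"number"}}}},"squeeze":{"type":"number"}},"required":["series"]}

```bash
mkdir -p pics; ls
python3 - <<'E'
from rig import r
import cv2,numpy as np
o=r.observe();print({k:o[k] for k in('time','tcp_pos','orientation','opening','ft_force')})
for n in('side','top'):
    p,d=r.snapshot(n);cv2.imwrite(f'pics/{n}0.png',p[:,:,::-1]);np.savez(f'{n}0.npz',p=p,d=d,**{k:np.array(v) for k,v in r.camera_params(n).items() if k in('K','dist_coeffs','rvec','tvec')})
E
```

```text
pics
{'time': 0.0, 'tcp_pos': array([ 0.16694559, -0.49726059,  0.23072835]), 'orientation': array([-1.79924383e+02, -1.10141596e-02,  1.85522922e+01]), 'opening': 0.08546274823991745, 'ft_force': array([ 0.36210806, -0.63443178, -0.72264036])}
```

View pics/top0.png

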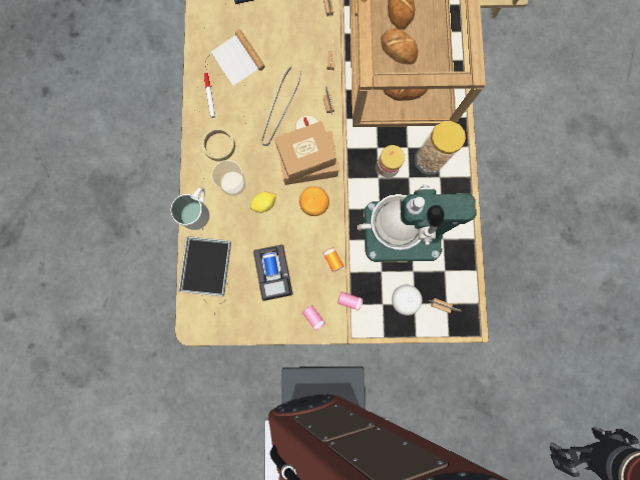

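View pics/side0.png

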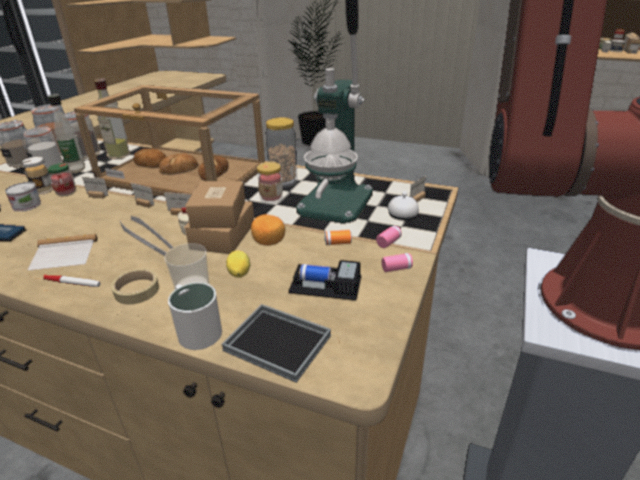

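The top view shows the charger with the blue cell at about (272,270), the tray at (205,266) and the orange cell at (333,260). The orange fruit at (314,200) and the pink cells at (314,317) and (349,300) look similar but are not meant. Of the cell-shaped things only (333,260) is orange, so I'll confirm it in a crop while measuring.

```bash
cat > h.py <<'E'
import numpy as np,cv2
def load(f): return dict(np.load(f))
def world(c,us,vs,z=None):
    "pixels -> world, by depth or by intersection with plane z"
    R=cv2.Rodrigues(c['rvec'])[0]; t=np.ravel(c['tvec'])
    us=np.atleast_1d(us);vs=np.atleast_1d(vs)
    n=cv2.undistortPoints(np.stack([us,vs],1).astype(float)[:,None],c['K'],c['dist_coeffs'])[:,0]
    ray=np.c_[n,np.ones(len(n))]; C=-R.T@t
    if z is None: return (ray*c['d'][vs.astype(int),us.astype(int)][:,None])@R+C
    w=ray@R; return C+w*((z-C[2])/w[:,2])[:,None]
def grab(r,n,f):
    q={k:np.array(v) for k,v in r.camera_params(n).items() if k in('K','dist_coeffs','rvec','tvec')}
    p,d=r.snapshot(n); np.savez(f,p=p,d=d,**q); return dict(p=p,d=d,**q)
def mask(c,lo,hi,box=None):
    h=cv2.cvtColor(c['p'],cv2.COLOR_RGB2HSV);m=cv2.inRange(h,np.array(lo),np.array(hi))
    if box: 
        k=np.zeros_like(m);x0,y0,x1,y1=box;k[y0:y1,x0:x1]=1;m=m*k
    return m
E
python3 - <<'E'
from h import *
c=load('top0.npz')
for n,lo,hi,b in(('blue',(100,120,60),(130,255,255),(240,240,300,305)),('orange',(8,150,120),(22,255,255),(320,240,350,280))):
    v,u=np.nonzero(mask(c,lo,hi,b));w=world(c,u,v);print(n,len(u),np.median(w,0).round(4),w.min(0).round(3),w.max(0).round(3),w[:,2].max(),cv2.minAreaRect((world(c,u,v,.03)[:,:2]*1000).astype(np.float32)))
for n,u,v,z in(('chargercorners',[253,283,292,262],[249,244,295,300],.011),('tray',[187,231,224,180],[236,240,297,293],.018),('press',[405],[228],0),('mug',[187],[211],.09),('tumbler',[230],[178],.09),('bell',[407],[300],.03),('card',[445],[305],.03),('orangefruit',[314],[200],.04),('pink',[314,349],[317,300],.017)):
    print(n,world(c,u,v,z).round(3).tolist(), world(c,u,v)[:,2].round(3))
cv2.imwrite('pics/crop1.png',cv2.resize(c['p'][225:345,170:370,::-1],None,fx=4,fy=4,interpolation=cv2.INTER_CUBIC))
E
```

```text
blue 211 [0.5482 0.1418 0.044 ] [0.45  0.021 0.032] [0.58  0.159 1.195] 1.195076429148163 ((553.341064453125, 143.1539306640625), (56.470726013183594, 31.122892379760742), 8.986456871032715)
orange 162 [ 0.5584 -0.0248  0.0315] [ 0.45  -0.048  0.021] [0.586 0.021 1.195] 1.195076429148163 ((559.7576293945312, -24.9625301361084), (44.00176239013672, 32.098392486572266), 25.940704345703125)
chargercorners [[0.595, 0.192, 0.011], [0.608, 0.111, 0.011], [0.47, 0.087, 0.011], [0.458, 0.167, 0.011]] [-0.     0.001  0.001  0.007]
tray [[0.632, 0.369, 0.018], [0.62, 0.25, 0.018], [0.467, 0.267, 0.018], [0.479, 0.383, 0.018]] [ 0.02   0.     0.    -0.003]
press [[0.65, -0.225, 0.0]] [0.212]
mug [[0.686, 0.35, 0.09]] [0.01]
tumbler [[0.772, 0.241, 0.09]] [0.011]
bell [[0.454, -0.216, 0.03]] [0.064]
card [[0.439, -0.314, 0.03]] [0.045]
orangefruit [[0.722, 0.025, 0.04]] [0.068]
pink [[0.412, 0.029, 0.017], [0.455, -0.065, 0.017]] [0.035 0.035]
```

View pics/crop1.png

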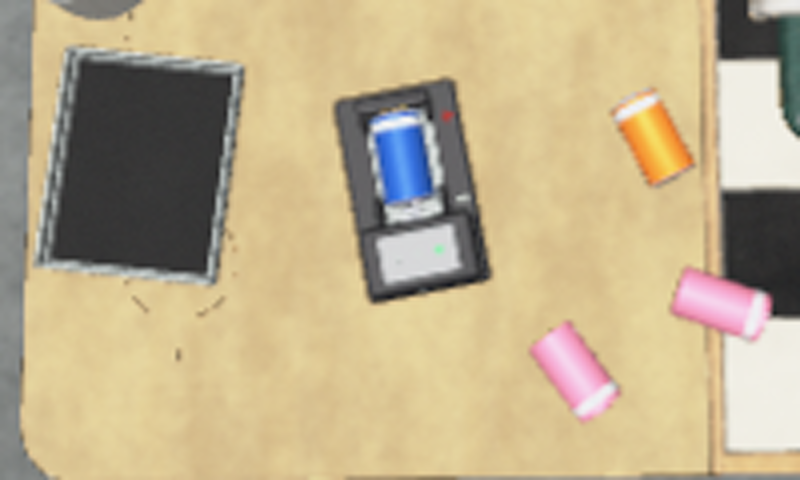

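The crop confirms it. The only orange cell is at crop (655,138), which is (333,260) in the full picture, with its white band end up and to the left. The blue cell's white end points to the charger's plus wall, so the orange cell's plus end seems to face +x/+y. I'll check that with the wrist camera.

```bash
cat >> h.py <<'E'
def delta(o,xyz,yaw):
    "tool-axes shift (m) and spin (deg) from measured pose to a world target, tool down"
    from scipy.spatial.transform import Rotation as Ro
    R=Ro.from_euler('xyz',o['orientation'],degrees=True)
    return R.inv().apply(np.array(xyz)-o['tcp_pos']).round(4), round((o['orientation'][2]-yaw+90)%180-90,2)
E
python3 - <<'E'
from h import *
from rig import r
o=r.observe();q=r.camera_params('wrist');R=cv2.Rodrigues(np.array(q['rvec']))[0]
C=-R.T@np.ravel(q['tvec']);from scipy.spatial.transform import Rotation as Ro
T=Ro.from_euler('xyz',o['orientation'],degrees=True)
print('cam in tool',T.inv().apply(C-o['tcp_pos']),'axis',T.inv().apply(R[2]),np.array(q['K'])[0])
print(delta(o,[.47,.13,.25],9.5))
E
```

```text
cam in tool [ 0.06764867  0.00057935 -0.14311803] axis [-0.26401369  0.00130091  0.96451806] [428.60546096   0.         320.53196001]
(array([ 0.4869, -0.4983, -0.0185]), np.float64(9.05))
```

Units first: turns go in shares of 45 degrees. So 9 degrees / 45 = 0.2.

>>> drive_tool(
  series=[
    {"xyz": [0.036,-0.035,0],"spin": 0.0667,"jaw": 1},
    {"xyz": [0.072,-0.07,0],"spin": 0.1333,"jaw": 1},
    {"xyz": [0.108,-0.105,0],"spin": 0.2,"jaw": 1},
    {"xyz": [0.144,-0.14,0],"spin": 0.2,"jaw": 1},
    {"xyz": [0.18,-0.175,0],"spin": 0.2,"jaw": 1},
    {"xyz": [0.216,-0.21,0],"spin": 0.2,"jaw": 1},
    {"xyz": [0.252,-0.245,0],"spin": 0.2,"jaw": 1},
    {"xyz": [0.288,-0.28,0],"spin": 0.2,"jaw": 1},
    {"xyz": [0.324,-0.315,0],"spin": 0.2,"jaw": 1},
    {"xyz": [0.36,-0.35,0],"spin": 0.2,"jaw": 1},
    {"xyz": [0.398,-0.391,0],"spin": 0.2,"jaw": 1},
    {"xyz": [0.398,-0.391,0],"spin": 0.2,"jaw": 1},
  ],
)

```text
time: 1.3
tcp_pos: [0.421, 0.0039, 0.2311]
orientation: [-179.9, -0.0, 9.9]
ft_force: [0.3, -0.9, 0.7]
opening: 0.0854
grip_force: 0.0
```

Run:
```python
from h import *
from rig import r
o=r.observe();print(delta(o,[.56,.09,.23],9.5),o['tcp_pos'],o['ft_force'])
```

```text
(array([ 0.1517, -0.061 ,  0.0012]), np.float64(0.37)) [0.42101298 0.00393022 0.23110188] [ 0.32356572 -0.94828365  0.73316847]
```

Scaled: 0.4 degrees / 45 = 0.0089.

>>> drive_tool(
  series=[
    {"xyz": [0.045,-0.018,0],"spin": 0.0089,"jaw": 1},
    {"xyz": [0.09,-0.036,0],"spin": 0.0089,"jaw": 1},
    {"xyz": [0.13,-0.053,0],"spin": 0.0089,"jaw": 1},
    {"xyz": [0.15,-0.061,0],"spin": 0.0089,"jaw": 1},
    {"xyz": [0.15,-0.061,0],"spin": 0.0089,"jaw": 1},
    {"xyz": [0.15,-0.061,0],"spin": 0.0089,"jaw": 1},
  ],
)

```text
time: 1.9
tcp_pos: [0.5571, 0.0842, 0.2306]
orientation: [180.0, 0.1, 9.2]
ft_force: [-0.1, -0.7, 0.6]
opening: 0.0855
grip_force: 0.0
```

Run:
```python
from h import *
from rig import r
o=r.observe();print(o['tcp_pos'],abs(o['dq']).max());c=grab(r,'wrist','w1.npz')
cv2.imwrite('pics/w1.png',c['p'][:,:,::-1])
for n,lo,hi in(('blue',(100,120,60),(130,255,255)),('orange',(8,150,120),(22,255,255))):
    m=mask(c,lo,hi);k,l,s,ce=cv2.connectedComponentsWithStats(m)
    for i in range(1,k):
        if s[i,4]<300: continue
        v,u=np.nonzero(l==i);w=world(c,u,v);zt=np.percentile(w[:,2],98)
        print(n,s[i],np.median(w,0).round(4),zt.round(4),cv2.minAreaRect((w[:,:2]*1000).astype(np.float32)))
```

```text
[0.55713334 0.08422526 0.23062628] 1.5036822150793276
blue [ 227  180   44   61 2337] [0.5486 0.1384 0.044 ] 0.0471 ((573.4522705078125, 133.12185668945312), (47.08504867553711, 118.62123107910156), 74.52269744873047)
orange [ 387    0  112   55 4495] [0.701  0.0239 0.0592] 0.0668 ((687.7516479492188, 50.3136100769043), (52.40499496459961, 145.5687255859375), 35.271785736083984)
orange [ 425  193   51   61 2095] [ 0.5601 -0.0245  0.0322] 0.0353 ((593.4906616210938, 16.5374755859375), (161.3467559814453, 46.367706298828125), 52.411094665527344)
```

View pics/w1.png

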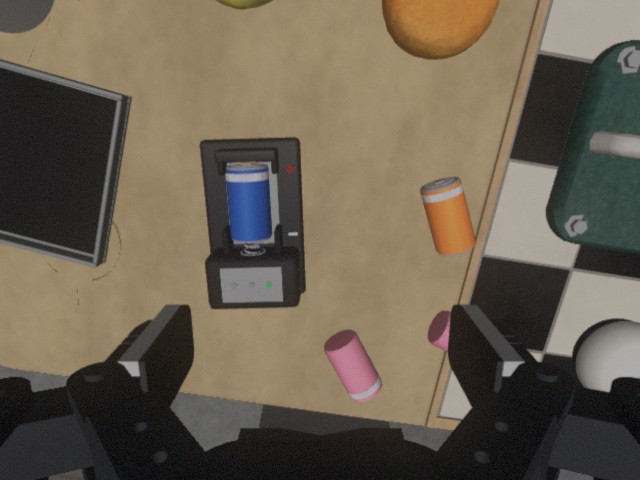

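The wrist view shows the blue cell at (248,203) in the bay, with its white plus end up by the red "+". The orange cell is at (447,216), with its white band and metal plus end up, so plus faces world +x. Next I'll fit cylinders to the depth.

```bash
cat >> h.py <<'E'
def cyl(w,rad=.017):
    from scipy.optimize import least_squares
    m=np.median(w,0)
    def f(p):
        a=np.array([np.cos(p[3])*np.cos(p[4]),np.sin(p[3])*np.cos(p[4]),np.sin(p[4])])
        return np.linalg.norm(np.cross(w-np.array([m[0],p[0],p[1]]),a),axis=1)-p[2]
    g=lambda q:f([q[0],q[1],rad,q[2],q[3]])
    s=least_squares(g,[m[1],m[2]-.014,.2,0],loss='soft_l1',f_scale=.001)
    y,z,ps,th=s.x;a=np.array([np.cos(ps)*np.cos(th),np.sin(ps)*np.cos(th),np.sin(th)])
    t=(w-[m[0],y,z])@a
    return np.array([m[0],y,z]),a,np.percentile(t,[1,99]),np.degrees([ps,th]),np.abs(s.fun).mean()
E
python3 - <<'E'
from h import *
c=load('w1.npz')
def rep(n,u,v,zlo,zhi):
    w=world(c,u,v);k=(w[:,2]>zlo)&(w[:,2]<zhi);w=w[k];p,a,t,an,e=cyl(w)
    print(n,k.sum(),'ends',(p+a*t[0]).round(4),(p+a*t[1]).round(4),'mid',(p+a*t.mean()).round(4),'len',np.ptp(t).round(4),'yaw/pitch',an.round(2),'err',e.round(5))
v,u=np.nonzero(mask(c,(100,120,60),(130,255,255)));rep('blue',u,v,.03,.055)
V,U=np.mgrid[170:265,410:482];rep('orange',U.ravel(),V.ravel(),.012,.04)
# charger features
V,U=np.mgrid[160:245,225:272];rep('blue+band',U.ravel(),V.ravel(),.03,.05)
print('base +x edge',world(c,[202,299],[141,139],.011).round(4).tolist())
print('wall top',world(c,[217,277,217,277],[152,150,161,159],.034).round(4).tolist())
print('housing',world(c,[207,300,209,298],[256,252,307,304],.048).round(4).tolist())
print('tray',world(c,[131,101],[97,265],.018).round(4).tolist())
for p in((247,155),(235,270),(60,180)): print(p,world(c,*p).round(4))
E
```

```text
blue 2420 ends [0.5256 0.1365 0.0289] [0.5788 0.1466 0.0291] mid [0.5522 0.1416 0.029 ] len 0.0541 yaw/pitch [10.78  0.17] err 0.00049
orange 3052 ends [ 0.5398 -0.0382  0.0173] [ 0.5926 -0.0106  0.017 ] mid [ 0.5662 -0.0244  0.0171] len 0.0596 yaw/pitch [27.59 -0.29] err 0.00096
blue+band 3378 ends [0.5234 0.1365 0.0292] [0.5857 0.1476 0.0286] mid [0.5545 0.1421 0.0289] len 0.0634 yaw/pitch [10.13 -0.48] err 0.00102
base +x edge [[0.5931, 0.1883, 0.011], [0.6074, 0.1094, 0.011]]
wall top [[0.5886, 0.1701, 0.034], [0.5975, 0.1241, 0.034], [0.5817, 0.1694, 0.034], [0.5907, 0.1232, 0.034]]
housing [[0.5076, 0.167, 0.048], [0.5227, 0.0943, 0.048], [0.4638, 0.1614, 0.048], [0.4781, 0.0894, 0.048]]
tray [[0.6187, 0.245, 0.018], [0.4737, 0.2648, 0.018]]
(247, 155) [[0.59   0.1467 0.0345]]
(235, 270) [[0.4988 0.1439 0.0466]]
(60, 180) [[0.5404 0.3083 0.0045]]
```

Run:
```python
from h import *
from rig import r
o=r.observe();print(delta(o,[.5535,.1417,.015],10.4),o['tcp_pos'],o['orientation'])
```

```text
(array([ 0.0062, -0.0576,  0.2159]), np.float64(-1.27)) [0.55681208 0.08395185 0.23091285] [1.79996105e+02 8.76563406e-02 9.12976262e+00]
```

Scaled: -1.3 degrees / 45 = -0.0289.

>>> drive_tool(
  series=[
    {"xyz": [0.006,-0.04,0.02],"spin": -0.0289,"jaw": 1},
    {"xyz": [0.006,-0.058,0.06],"spin": -0.0289,"jaw": 1},
    {"xyz": [0.006,-0.058,0.1],"spin": -0.0289,"jaw": 1},
    {"xyz": [0.006,-0.058,0.12],"spin": -0.0289,"jaw": 1},
    {"xyz": [0.006,-0.058,0.12],"spin": -0.0289,"jaw": 1},
    {"xyz": [0.006,-0.058,0.12],"spin": -0.0289,"jaw": 1},
  ],
)

```text
time: 2.55
tcp_pos: [0.5543, 0.1421, 0.1123]
orientation: [180.0, -0.0, 10.4]
ft_force: [0.4, 0.3, 1.0]
opening: 0.0854
grip_force: 0.0
```

Run:
```python
from h import *
from rig import r
o=r.observe();print(delta(o,[.5535,.1417,.015],10.4),o['tcp_pos'],o['orientation'])
```

```text
(array([-0.0009,  0.0003,  0.0973]), np.float64(0.0)) [0.55429961 0.1421395  0.11226874] [ 1.79994091e+02 -1.53171081e-02  1.04019007e+01]
```

Descend and grip.

>>> drive_tool(
  series=[
    {"xyz": [-0.001,0,0.035],"spin": 0,"jaw": 1},
    {"xyz": [-0.001,0,0.065],"spin": 0,"jaw": 1},
    {"xyz": [-0.001,0,0.085],"spin": 0,"jaw": 0.8},
    {"xyz": [-0.001,0,0.097],"spin": 0,"jaw": 0.6},
    {"xyz": [-0.001,0,0.097],"spin": 0,"jaw": 0.5},
    {"xyz": [-0.001,0,0.097],"spin": 0,"jaw": 0.3},
    {"xyz": [-0.001,0,0.097],"spin": 0,"jaw": 0.2},
    {"xyz": [-0.001,0,0.097],"spin": 0,"jaw": 0.2},
    {"xyz": [-0.001,0,0.097],"spin": 0,"jaw": 0.2},
    {"xyz": [-0.001,0,0.097],"spin": 0,"jaw": 0.2},
  ],
  squeeze=40,
)

```text
time: 3.55
tcp_pos: [0.5543, 0.1426, 0.0157]
orientation: [180.0, -0.1, 10.4]
ft_force: [-1.8, -0.9, 7.7]
opening: 0.033
grip_force: 40.9
```

>>> drive_tool(
  series=[
    {"xyz": [-0.002,0,0],"spin": 0,"jaw": 0.2},
    {"xyz": [-0.003,0,-0.002],"spin": 0,"jaw": 0.2},
    {"xyz": [-0.003,0,-0.01],"spin": 0,"jaw": 0.2},
    {"xyz": [-0.003,0,-0.025],"spin": 0,"jaw": 0.2},
    {"xyz": [-0.003,0,-0.05],"spin": 0,"jaw": 0.2},
    {"xyz": [-0.003,0,-0.085],"spin": 0,"jaw": 0.2},
    {"xyz": [-0.003,0,-0.1],"spin": 0,"jaw": 0.2},
    {"xyz": [-0.003,0,-0.1],"spin": 0,"jaw": 0.2},
  ],
)

```text
time: 4.35
tcp_pos: [0.5515, 0.1424, 0.1167]
orientation: [180.0, -0.2, 10.5]
ft_force: [0.1, -0.7, -1.4]
opening: 0.0328
grip_force: 40.4
```

Run:
```python
from h import *
from rig import r
o=r.observe();print(o['opening'],o['ft_force'],delta(o,[.5495,.317,.115],-6),o['tcp_pos'],o['orientation'])
c=grab(r,'wrist','w2.npz');cv2.imwrite('pics/w2.png',c['p'][:,:,::-1])
```

```text
0.03283058469915236 [ 0.10454179 -0.72890121 -1.39676148] (array([ 0.0297, -0.1721,  0.0018]), np.float64(16.46)) [0.55149474 0.14239762 0.11666881] [179.99651661  -0.18227326  10.46448181]
```

View pics/w2.png

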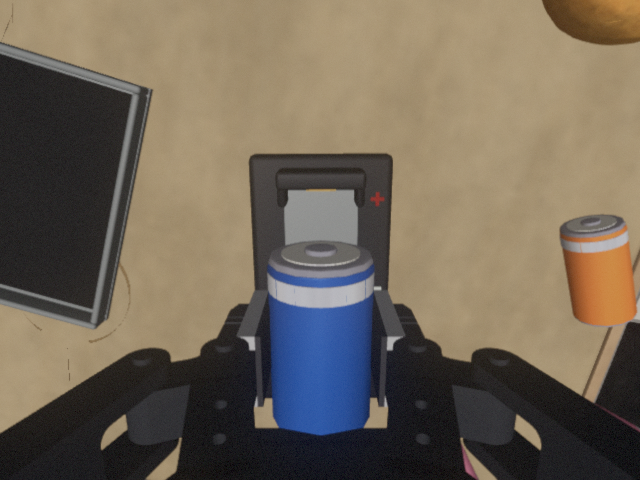

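The blue cell is held level at (320,335) and the bay behind it is empty. The orange cell's nub shows at (592,222), which confirms plus faces +x. Now to the tray.

Scaled: 16.5 degrees / 45 = 0.3667.

>>> drive_tool(
  series=[
    {"xyz": [0.007,-0.04,0],"spin": 0.0889,"jaw": 0.2},
    {"xyz": [0.014,-0.08,0],"spin": 0.1778,"jaw": 0.2},
    {"xyz": [0.021,-0.12,0],"spin": 0.2667,"jaw": 0.2},
    {"xyz": [0.027,-0.155,0.01],"spin": 0.3556,"jaw": 0.2},
    {"xyz": [0.03,-0.172,0.04],"spin": 0.3667,"jaw": 0.2},
    {"xyz": [0.03,-0.172,0.07],"spin": 0.3667,"jaw": 0.2},
    {"xyz": [0.03,-0.172,0.09],"spin": 0.3667,"jaw": 0.2},
    {"xyz": [0.03,-0.172,0.1],"spin": 0.3667,"jaw": 0.2},
    {"xyz": [0.03,-0.172,0.103],"spin": 0.3667,"jaw": 0.2},
    {"xyz": [0.03,-0.172,0.103],"spin": 0.3667,"jaw": 0.2},
  ],
)

```text
time: 5.4
tcp_pos: [0.5466, 0.071, 0.0424]
orientation: [-177.5, 0.2, -1.6]
ft_force: [-0.0, 0.2, -1.0]
opening: 0.0327
grip_force: 40.4
```

The pose is not what I commanded: y went the wrong way. I'll check the state.

Run:
```python
from h import *
from rig import r
o=r.observe();print({k:np.round(v,3) for k,v in o.items()})
c=grab(r,'wrist','w3.npz');o=r.observe();print(o['tcp_pos'],o['orientation'],o['joints'].round(2) if hasattr(o['joints'],'round') else o['joints']);cv2.imwrite('pics/w3.png',c['p'][:,:,::-1])
```

```text
{'time': np.float64(5.4), 'joints': array([ -1.69 ,  29.546, -20.261,  40.41 ,   2.504, 179.946]), 'dq': array([ -0.521,   4.075,  -6.649, -11.853,  -0.305,  -0.1  ]), 'effort': array([-2.8100e-01, -6.2748e+01,  2.6835e+01,  4.8000e-01,  1.7600e-01,
        2.0000e-03]), 'tcp_pos': array([0.547, 0.071, 0.042]), 'orientation': array([-177.496,    0.215,   -1.636]), 'ft_force': array([-0.007,  0.235, -0.952]), 'moment': array([-0.03 , -0.036,  0.021]), 'grip_force': np.float64(40.415), 'opening': np.float64(0.033)}
[0.54591102 0.07104253 0.04157858] [-177.50232673    0.28558395   -1.6290623 ] [ -1.68  29.6  -20.33  40.36   2.5  179.95]
```

View pics/w3.png

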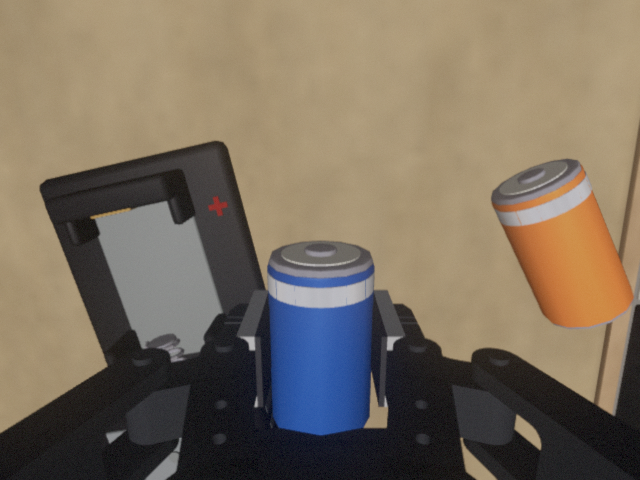

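Joint 6 ran into its 180° limit, so the arm only approached the pose. Nothing was touched and the cell is still held, with the charger at (150,290) clear of it. At the tray I need yaw of about +35°, so I'll rise and turn back first, in short steps.

Scaled: -12 degrees / 45 = -0.2667.

>>> drive_tool(
  series=[
    {"xyz": [0,0,-0.03],"spin": -0.1333,"jaw": 0.2},
    {"xyz": [0,0,-0.07],"spin": -0.2667,"jaw": 0.2},
    {"xyz": [0,0,-0.07],"spin": -0.2667,"jaw": 0.2},
  ],
)

```text
time: 5.75
tcp_pos: [0.551, 0.0684, 0.1185]
orientation: [-177.6, -0.9, 10.6]
ft_force: [1.6, 0.1, -1.7]
opening: 0.0324
grip_force: 40.5
```

Run:
```python
from h import *
from rig import r
o=r.observe();print(delta(o,[.5495,.317,.115],35),o['tcp_pos'],o['orientation'],o['joints'])
```

```text
(array([ 0.0442, -0.2443,  0.0143]), np.float64(-24.4)) [0.55097724 0.06837572 0.11846976] [-177.61923391   -0.8630377    10.59964882] [ -1.95131432  24.45839391 -15.27293432  49.94391377   2.51138454
 167.43822192]
```

The commanded pose now equals the reached one. It has a leftover 2.5° tool roll, which is mostly about the cell's axis and harmless. Now to the tray at yaw 35.

Scaled: -24.4 degrees / 45 = -0.5422.

>>> drive_tool(
  series=[
    {"xyz": [0.007,-0.04,0],"spin": -0.1333,"jaw": 0.2},
    {"xyz": [0.014,-0.08,0],"spin": -0.2667,"jaw": 0.2},
    {"xyz": [0.022,-0.12,0.002],"spin": -0.4,"jaw": 0.2},
    {"xyz": [0.029,-0.16,0.004],"spin": -0.5422,"jaw": 0.2},
    {"xyz": [0.036,-0.2,0.007],"spin": -0.5422,"jaw": 0.2},
    {"xyz": [0.042,-0.23,0.012],"spin": -0.5422,"jaw": 0.2},
    {"xyz": [0.044,-0.244,0.014],"spin": -0.5422,"jaw": 0.2},
    {"xyz": [0.044,-0.244,0.014],"spin": -0.5422,"jaw": 0.2},
    {"xyz": [0.044,-0.244,0.014],"spin": -0.5422,"jaw": 0.2},
    {"xyz": [0.044,-0.244,0.014],"spin": -0.5422,"jaw": 0.2},
  ],
)

```text
time: 6.75
tcp_pos: [0.547, 0.3153, 0.1107]
orientation: [-177.9, -1.4, 34.7]
ft_force: [0.2, 0.2, -1.9]
opening: 0.0328
grip_force: 40.5
```

Run:
```python
from h import *
from rig import r
o=r.observe();print(delta(o,[.5495,.317,.012],35),o['tcp_pos'],o['orientation'],o['joints'])
c=grab(r,'wrist','w4.npz');V,U=np.mgrid[0:400:3,0:640:3];w=world(c,U.ravel(),V.ravel());u,v=U.ravel(),V.ravel()
# tray rim and floor seen
k=(w[:,2]>.014)&(w[:,2]<.022)&(w[:,1]>.2)&(w[:,1]<.42)&(w[:,0]>.4);print('rim',w[k].min(0).round(3),w[k].max(0).round(3))
k=(c['p'][v,u].max(1)<70)&(w[:,2]<.012)&(w[:,2]>-.01)&(w[:,1]>.2);print('mat z',np.percentile(w[k,2],[10,50,90]).round(4),w[k].min(0).round(3),w[k].max(0).round(3))
v,u=np.nonzero(mask(c,(100,120,60),(130,255,255)));w=world(c,u,v);w=w[w[:,2]<.2];p,a,t,an,e=cyl(w);print('blue',p.round(4),an.round(2),e, (p-o['tcp_pos']).round(4))
```

```text
(array([0.0006, 0.0035, 0.0987]), np.float64(-0.3)) [0.54702859 0.31529368 0.11067902] [-177.9482871    -1.37883071   34.69762296] [ 22.13725869  32.04665515  -3.63362284  53.42020646   2.30243232
 167.43302085]
rim [0.479 0.253 0.014] [0.701 0.388 0.022]
mat z [0.0042 0.0051 0.0059] [0.485 0.262 0.003] [0.624 0.38  0.007]
blue [0.5454 0.3125 0.1239] [34.9   1.41] 0.0007004205025670161 [-0.0016 -0.0028  0.0133]
```

>>> drive_tool(
  series=[
    {"xyz": [0.001,0.002,0.035],"spin": 0,"jaw": 0.2},
    {"xyz": [0.001,0.002,0.07],"spin": 0,"jaw": 0.2},
    {"xyz": [0.001,0.002,0.09],"spin": 0,"jaw": 0.2},
    {"xyz": [0.001,0.002,0.098],"spin": 0,"jaw": 0.2},
    {"xyz": [0.001,0.002,0.1],"spin": 0,"jaw": 0.2},
    {"xyz": [0.001,0.002,0.101],"spin": 0,"jaw": 0.2},
    {"xyz": [0.001,0.002,0.101],"spin": 0,"jaw": 0.2},
    {"xyz": [0.001,0.002,0.101],"spin": 0,"jaw": 0.2},
  ],
  squeeze=20,
)

```text
time: 7.6
tcp_pos: [0.5496, 0.3201, 0.0109]
orientation: [-178.0, -1.5, 34.8]
ft_force: [-0.4, -0.2, -1.6]
opening: 0.0325
grip_force: 40.5
```

>>> drive_tool(
  series=[
    {"xyz": [0,0,0.001],"spin": 0,"jaw": 0.2},
    {"xyz": [0,0,0.002],"spin": 0,"jaw": 0.2},
    {"xyz": [0,0,0.0025],"spin": 0,"jaw": 0.2},
    {"xyz": [0,0,0.0025],"spin": 0,"jaw": 0.2},
  ],
)

```text
time: 8.0
tcp_pos: [0.5493, 0.3203, 0.0079]
orientation: [-177.9, -1.5, 34.8]
ft_force: [0.2, 0.2, 4.8]
opening: 0.0325
grip_force: 41.1
```

Touching (+6 N). Release, opening modestly, then rise.

>>> drive_tool(
  series=[
    {"xyz": [0,0,0],"spin": 0,"jaw": 0.42},
    {"xyz": [0,0,0],"spin": 0,"jaw": 0.46},
    {"xyz": [0,0,0],"spin": 0,"jaw": 0.52},
    {"xyz": [0,0,0],"spin": 0,"jaw": 0.6},
    {"xyz": [0,0,0],"spin": 0,"jaw": 0.6},
    {"xyz": [0,0,-0.01],"spin": 0,"jaw": 0.6},
    {"xyz": [0,0,-0.04],"spin": 0,"jaw": 0.65},
    {"xyz": [0,0,-0.08],"spin": 0,"jaw": 0.7},
    {"xyz": [0,0,-0.13],"spin": 0,"jaw": 0.8},
    {"xyz": [0,0,-0.17],"spin": 0,"jaw": 0.8},
    {"xyz": [0,0,-0.17],"spin": 0,"jaw": 0.8},
    {"xyz": [0,0,-0.17],"spin": 0,"jaw": 0.8},
  ],
)

```text
time: 9.2
tcp_pos: [0.5495, 0.3128, 0.1787]
orientation: [-178.0, -1.6, 34.8]
ft_force: [-0.3, 0.4, -0.9]
opening: 0.0685
grip_force: 0.0
```

Run:
```python
from h import *
from rig import r
c=grab(r,'wrist','w5.npz');o=r.observe();print(delta(o,[.563,-.026,.13],27.6),o['tcp_pos'],o['orientation'],o['joints'])
v,u=np.nonzero(mask(c,(100,120,60),(130,255,255)));w=world(c,u,v);w=w[(w[:,2]<.06)&(w[:,2]>.01)];p,a,t,an,e=cyl(w);print('blue',(p+a*t.mean()).round(4),an.round(2),e)
cv2.imwrite('pics/w5.png',c['p'][:,:,::-1])
```

```text
(array([-0.1824,  0.2875,  0.0323]), np.float64(7.18)) [0.54862952 0.31245566 0.1771025 ] [-177.93216314   -1.40052682   34.77952659] [ 21.82749667  29.14493667   1.94896983  61.90275581   2.32910273
 167.04101477]
blue [0.548  0.3173 0.0211] [34.96  0.04] 0.00045221384038060975
```

The blue cell lies level in the tray at (0.548, 0.317, 0.021). On to the orange one.

Scaled: 7.2 degrees / 45 = 0.16.

>>> drive_tool(
  series=[
    {"xyz": [-0.024,0.038,0],"spin": 0.0444,"jaw": 0.9},
    {"xyz": [-0.048,0.076,0],"spin": 0.0889,"jaw": 1},
    {"xyz": [-0.072,0.114,0],"spin": 0.1333,"jaw": 1},
    {"xyz": [-0.096,0.152,0],"spin": 0.1556,"jaw": 1},
    {"xyz": [-0.12,0.19,0],"spin": 0.16,"jaw": 1},
    {"xyz": [-0.144,0.228,0],"spin": 0.16,"jaw": 1},
    {"xyz": [-0.165,0.26,0.01],"spin": 0.16,"jaw": 1},
    {"xyz": [-0.182,0.287,0.03],"spin": 0.16,"jaw": 1},
    {"xyz": [-0.182,0.287,0.032],"spin": 0.16,"jaw": 1},
    {"xyz": [-0.182,0.287,0.032],"spin": 0.16,"jaw": 1},
    {"xyz": [-0.182,0.287,0.032],"spin": 0.16,"jaw": 1},
  ],
)

```text
time: 10.35
tcp_pos: [0.5629, -0.0243, 0.13]
orientation: [-177.7, -1.1, 27.6]
ft_force: [1.2, -0.2, -0.5]
opening: 0.0853
grip_force: 0.0
```

Run:
```python
from h import *
from rig import r
c=grab(r,'wrist','w6.npz');o=r.observe();print(o['tcp_pos'],o['orientation'])
m=mask(c,(8,150,120),(22,255,255));k,l,s,ce=cv2.connectedComponentsWithStats(m)
for i in range(1,k):
    if s[i,4]<500: continue
    x,y,ww,h=s[i,:4];V,U=np.mgrid[max(0,y-30):min(480,y+h+8),max(0,x-8):min(640,x+ww+8)]
    w=world(c,U.ravel(),V.ravel());w=w[(w[:,2]>.012)&(w[:,2]<.04)]
    if len(w)<200: continue
    p,a,t,an,e=cyl(w);P=p+a*t.mean();print(s[i],'ends',(p+a*t[0]).round(4),(p+a*t[1]).round(4),'mid',P.round(4),np.ptp(t).round(4),an.round(2),e)
    print(delta(o,[P[0],P[1],.004],an[0]))
```

```text
[ 0.56316615 -0.02414276  0.13038203] [-177.75140033   -1.12973435   27.65587622]
[ 302  209   54   80 3896] ends [ 0.5395 -0.038   0.0171] [ 0.5924 -0.0103  0.0169] mid [ 0.566  -0.0241  0.017 ] 0.0597 [27.59 -0.19] 0.0007812817850511254
(array([0.    , 0.0063, 0.1263]), np.float64(0.07))
```

>>> drive_tool(
  series=[
    {"xyz": [0,0.002,0.04],"spin": 0,"jaw": 1},
    {"xyz": [0,0.004,0.08],"spin": 0,"jaw": 1},
    {"xyz": [0,0.006,0.108],"spin": 0,"jaw": 0.85},
    {"xyz": [0,0.006,0.12],"spin": 0,"jaw": 0.7},
    {"xyz": [0,0.006,0.126],"spin": 0,"jaw": 0.55},
    {"xyz": [0,0.006,0.126],"spin": 0,"jaw": 0.45},
    {"xyz": [0,0.006,0.126],"spin": 0,"jaw": 0.3},
    {"xyz": [0,0.006,0.126],"spin": 0,"jaw": 0.2},
    {"xyz": [0,0.006,0.126],"spin": 0,"jaw": 0.2},
    {"xyz": [0,0.006,0.126],"spin": 0,"jaw": 0.2},
  ],
  squeeze=40,
)

```text
time: 11.4
tcp_pos: [0.5669, -0.0252, 0.0053]
orientation: [-177.8, -1.2, 27.6]
ft_force: [-0.9, 0.9, 7.6]
opening: 0.0326
grip_force: 40.4
```

>>> drive_tool(
  series=[
    {"xyz": [0,0,-0.02],"spin": 0,"jaw": 0.2},
    {"xyz": [0,0,-0.06],"spin": 0,"jaw": 0.2},
    {"xyz": [0,0,-0.1],"spin": 0,"jaw": 0.2},
    {"xyz": [0,0,-0.11],"spin": 0,"jaw": 0.2},
    {"xyz": [0,0,-0.11],"spin": 0,"jaw": 0.2},
  ],
)

```text
time: 11.9
tcp_pos: [0.5673, -0.0302, 0.1159]
orientation: [-177.9, -1.3, 27.6]
ft_force: [1.0, 0.3, -2.3]
opening: 0.0324
grip_force: 40.2
```

Run:
```python
from h import *
from rig import r
o=r.observe();print(delta(o,[.562,.1435,.117],10.4),o['tcp_pos'],o['orientation'],o['opening'],o['joints'])
```

```text
(array([ 0.0757, -0.1563,  0.0063]), np.float64(17.18)) [ 0.56730016 -0.03022809  0.11587955] [-177.91017696   -1.29502394   27.57813879] 0.03235919365624644 [-11.82583538  26.37198847 -12.55225493  51.4024453    2.43660468
 140.5654571 ]
```

Scaled: 17.2 degrees / 45 = 0.3822.

>>> drive_tool(
  series=[
    {"xyz": [0.018,-0.036,0],"spin": 0.0667,"jaw": 0.2},
    {"xyz": [0.036,-0.072,0.002],"spin": 0.1556,"jaw": 0.2},
    {"xyz": [0.053,-0.108,0.004],"spin": 0.2444,"jaw": 0.2},
    {"xyz": [0.068,-0.14,0.006],"spin": 0.3333,"jaw": 0.2},
    {"xyz": [0.0757,-0.1563,0.006],"spin": 0.3822,"jaw": 0.2},
    {"xyz": [0.0757,-0.1563,0.006],"spin": 0.3822,"jaw": 0.2},
    {"xyz": [0.0757,-0.1563,0.006],"spin": 0.3822,"jaw": 0.2},
    {"xyz": [0.0757,-0.1563,0.006],"spin": 0.3822,"jaw": 0.2},
  ],
)

```text
time: 12.7
tcp_pos: [0.5603, 0.1429, 0.1148]
orientation: [-177.6, -0.3, 10.4]
ft_force: [-0.5, 0.7, -0.8]
opening: 0.0323
grip_force: 40.3
```

Run:
```python
from h import *
from rig import r
o=r.observe();c=grab(r,'wrist','w7.npz');print(o['tcp_pos'],o['orientation'],o['joints'][5])
m=mask(c,(8,150,120),(22,255,255));v,u=np.nonzero(m);w=world(c,u,v);k=(w[:,2]>.09)&(w[:,2]<.2);w=w[k];p,a,t,an,e=cyl(w)
print('orange part',(p+a*t[0]).round(4),(p+a*t[1]).round(4),an.round(2),e)
# nub / top end: all points near axis extension
V,U=np.mgrid[0:480,200:440];W=world(c,U.ravel(),V.ravel());d=W-p;s=d@a;rr=np.linalg.norm(d-np.outer(s,a),axis=1)
for R in(.004,.018): 
    q=s[(rr<R)&(s>0)&(s<.06)]; print(R,len(q),np.percentile(q,[50,95,99]).round(4) if len(q) else 0)
print('p',p.round(4),'axis',a.round(4))
cv2.imwrite('pics/w7.png',c['p'][:,:,::-1])
```

```text
[0.56027805 0.14285935 0.11478906] [-177.55168523   -0.3468947    10.38866686] 175.2720694633521
orange part [0.5334 0.1369 0.1269] [0.586  0.1464 0.1261] [10.31 -0.81] 0.00045774614752224293
0.004 121 [0.0331 0.0334 0.0334]
0.018 11791 [0.0192 0.0316 0.033 ]
p [0.5583 0.1414 0.1265] axis [ 0.9837  0.179  -0.0142]
```

View pics/w7.png

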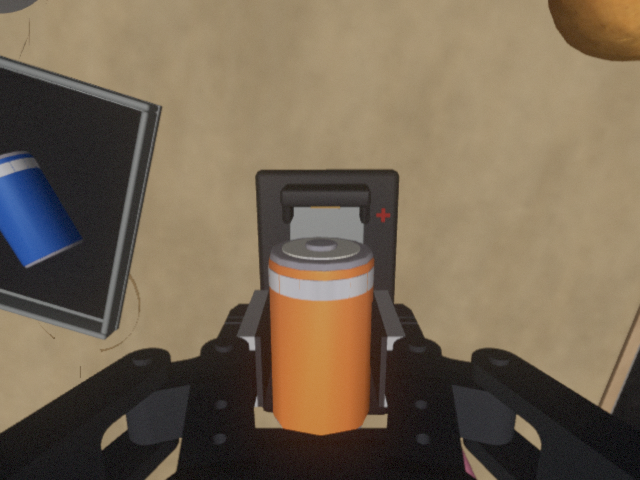

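The orange cell is held level at (320,335) with plus forward. The charger's plus wall is at (325,195) with the brass contact just below it, and the blue cell lies in the tray at (35,210). I'll locate the wall precisely with the same camera.

Run:
```python
from h import *
for f in('w1.npz','w2.npz','w7.npz'):
    c=load(f);V,U=np.mgrid[120:330,190:420];W=world(c,U.ravel(),V.ravel())
    for yaw in(10.4,):
        ax=np.array([np.cos(np.radians(yaw)),np.sin(np.radians(yaw))]);L=np.c_[(W[:,:2]-[.5535,.1420])@ax+.003,(W[:,:2]-[.5535,.1420])@[-ax[1],ax[0]]]
        k=(abs(W[:,2]-.034)<.0025)&(L[:,0]>.025)&(L[:,0]<.055)&(abs(L[:,1])<.035)
        kb=(abs(W[:,2]-.011)<.004)&(L[:,0]>.0)&(L[:,0]<.065)&(abs(L[:,1])<.06)&(c['p'][V.ravel(),U.ravel()].max(1)<75)
        if k.sum()<50: print(f,'few',k.sum());continue
        rect=cv2.minAreaRect((W[k,:2]*1000).astype(np.float32))
        print(f,'wall',k.sum(),np.median(W[k,2]).round(4),'x',np.percentile(L[k,0],[2,98]).round(4),'y',np.percentile(L[k,1],[2,98]).round(4),rect,'base x max',np.percentile(L[kb,0],[99]).round(4),'y',np.percentile(L[kb,1],[1,99]).round(4))
        kh=(abs(W[:,2]-.048)<.003)&(L[:,0]<-.03)&(abs(L[:,1])<.05)
        if kh.sum()>50: print('housing x',np.percentile(L[kh,0],[2,98]).round(4),'y',np.percentile(L[kh,1],[2,98]).round(4))
```

```text
w1.npz wall 865 0.0343 x [0.0285 0.0438] y [-0.0228  0.0223] ((584.6778564453125, 147.72592163085938), (18.6536808013916, 47.686798095703125), 10.627424240112305) base x max [0.0511] y [-0.0415  0.04  ]
housing x [-0.0823 -0.0423] y [-0.035   0.0334]
w2.npz wall 1745 0.0342 x [0.0345 0.0442] y [-0.0224  0.0225] ((589.175537109375, 148.65423583984375), (10.694146156311035, 47.499969482421875), 11.287514686584473) base x max [0.0513] y [-0.0408  0.0407]
w7.npz wall 1727 0.0342 x [0.0345 0.0443] y [-0.0226  0.0228] ((589.2604370117188, 148.74172973632812), (10.479446411132812, 47.98063659667969), 10.39026927947998) base x max [0.0513] y [-0.041   0.0407]
```

```bash
cat >> h.py <<'E'
def cell_to(o,lx,z,ly=0,off=(.0004,-.001,.0117)):
    "delta bringing held cell centre to charger-frame (lx,ly) m, height z"
    a=np.radians(10.4);ax=np.array([np.cos(a),np.sin(a)]);p=np.array([.5535,.1420])+(lx-.003)*ax+ly*np.array([-ax[1],ax[0]])
    return delta(o,np.r_[p,z]-np.array(off),10.4)
E
python3 - <<'E'
from h import *
from rig import r
o=r.observe();print(cell_to(o,.011,.056),cell_to(o,.011,.047),o['joints'][5])
E
```

```text
(array([0.0004, 0.0014, 0.0707]), np.float64(-0.04)) (array([0.0003, 0.0018, 0.0797]), np.float64(-0.04)) 175.28804323745376
```

>>> drive_tool(
  series=[
    {"xyz": [0,0.001,0.03],"spin": 0,"jaw": 0.2},
    {"xyz": [0,0.001,0.055],"spin": 0,"jaw": 0.2},
    {"xyz": [0.0004,0.0014,0.067],"spin": 0,"jaw": 0.2},
    {"xyz": [0.0004,0.0014,0.0707],"spin": 0,"jaw": 0.2},
    {"xyz": [0.0004,0.0014,0.0707],"spin": 0,"jaw": 0.18},
    {"xyz": [0.0004,0.0014,0.0707],"spin": 0,"jaw": 0.18},
    {"xyz": [0.0004,0.0014,0.0707],"spin": 0,"jaw": 0.18},
  ],
  squeeze=25,
)

```text
time: 13.45
tcp_pos: [0.5621, 0.1456, 0.0461]
orientation: [-177.5, -0.5, 10.4]
ft_force: [0.3, -0.0, -0.9]
opening: 0.0326
grip_force: 40.3
```

```bash
cat > st.py <<'E'
import sys
from h import *
from rig import r
def cellfit(f,save=None,zmin=.02,zmax=.1):
    o=r.observe();c=grab(r,'wrist',f)
    m=mask(c,(8,150,120),(22,255,255));m[:,:200]=0;m[:,440:]=0;m[:200]=0;v,u=np.nonzero(m);w=world(c,u,v);w=w[(w[:,2]>zmin)&(w[:,2]<zmax)];p,a,t,an,e=cyl(w)
    V,U=np.mgrid[100:400,200:440];W=world(c,U.ravel(),V.ravel());d=W-p;s=d@a;rr=np.linalg.norm(d-np.outer(s,a),axis=1)
    q=s[(rr<.004)&(s>.02)&(s<.045)];tip=np.percentile(q,95) if len(q)>10 else np.nan
    C=p+a*(tip-.031);y=np.radians(10.4);ax=np.array([np.cos(y),np.sin(y)]);D=C[:2]-[.5535,.142]
    print('centre L mm',(1000*np.array([D@ax+.003,D@[-ax[1],ax[0]],C[2]])).round(1),'yaw,pitch',an.round(2),'err',round(e,5),'off',(C-o['tcp_pos']).round(4))
    print('tcp',o['tcp_pos'].round(4),o['orientation'].round(2),'F',o['ft_force'].round(1),'open',o['opening'],o['grip_force'],'t',o['time'])
    if save: cv2.imwrite(save,c['p'][:,:,::-1])
    return o,C-o['tcp_pos']
E
python3 - <<'E'
from st import *
o,off=cellfit('w8.npz')
print(cell_to(o,.011,.047,off=off))
E
```

```text
centre L mm [12.3  0.9 57.8] yaw,pitch [10.38 -0.59] err 0.00038 off [ 0.0004 -0.001   0.0118]
tcp [0.5621 0.1456 0.0461] [-177.55   -0.53   10.39] F [ 0.3 -0.  -0.9] open 0.03255289388576528 40.308714509010315 t 13.45
(array([-0.0014,  0.0014,  0.0107]), np.float64(-0.01))
```

>>> drive_tool(
  series=[
    {"xyz": [-0.0014,0.0012,0.003],"spin": 0,"jaw": 0.18},
    {"xyz": [-0.0014,0.0012,0.006],"spin": 0,"jaw": 0.18},
    {"xyz": [-0.0014,0.0013,0.008],"spin": 0,"jaw": 0.18},
    {"xyz": [-0.0014,0.0013,0.009],"spin": 0,"jaw": 0.18},
    {"xyz": [-0.0014,0.0013,0.0095],"spin": 0,"jaw": 0.18},
    {"xyz": [-0.0014,0.0013,0.0095],"spin": 0,"jaw": 0.18},
  ],
)

```text
time: 14.1
tcp_pos: [0.5594, 0.1443, 0.0364]
orientation: [-177.6, -0.4, 10.4]
ft_force: [-7.5, -2.1, 15.2]
opening: 0.0322
grip_force: 42.8
```

Run:
```python
from st import *
cellfit('w9.npz')
```

```text
centre L mm [ 9.1  0.1 48.8] yaw,pitch [10.18  3.88] err 0.00036 off [ 0.0002 -0.0011  0.0125]
tcp [0.5594 0.1443 0.0364] [-177.55   -0.38   10.4 ] F [-7.5 -2.1 15.2] open 0.03221954931902123 42.76652991771698 t 14.1
```

>>> drive_tool(
  series=[
    {"xyz": [0.001,0,0.0015],"spin": 0,"jaw": 0.18},
    {"xyz": [0.001,0,0.003],"spin": 0,"jaw": 0.18},
    {"xyz": [0.001,0,0.0035],"spin": 0,"jaw": 0.18},
    {"xyz": [0.001,0,0.0035],"spin": 0,"jaw": 0.18},
  ],
)

```text
time: 14.55
tcp_pos: [0.5597, 0.1445, 0.033]
orientation: [-177.6, -0.3, 10.4]
ft_force: [-11.0, -3.3, 20.2]
opening: 0.0325
grip_force: 45.1
```

Run:
```python
from st import *
o,off=cellfit('w10.npz','pics/w10.png');print(cell_to(o,-.001,.0475,off=off))
```

```text
centre L mm [ 8.3  0.1 46.9] yaw,pitch [10.05  7.9 ] err 0.00034 off [-0.001  -0.0014  0.0138]
tcp [0.5597 0.1445 0.033 ] [-177.56   -0.32   10.4 ] F [-11.   -3.3  20.2] open 0.032500561574877795 45.08026599884033 t 14.55
(array([-0.0093,  0.0001, -0.0007]), np.float64(-0.0))
```

View pics/w10.png

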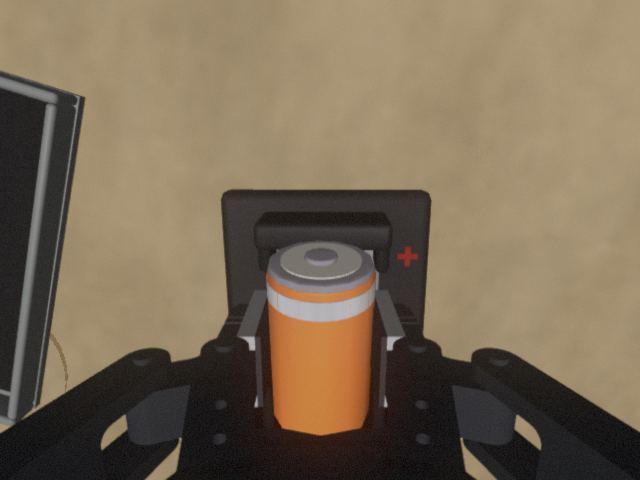

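The cell is now tilted plus-up by 7.9°, resting on the wall edge at (320,245). Next: push the minus end against the spring and back.

>>> drive_tool(
  series=[
    {"xyz": [-0.001,0,-0.001],"spin": 0,"jaw": 0.18},
    {"xyz": [-0.004,0,-0.001],"spin": 0,"jaw": 0.18},
    {"xyz": [-0.007,0,-0.001],"spin": 0,"jaw": 0.18},
    {"xyz": [-0.0095,0,-0.001],"spin": 0,"jaw": 0.18},
    {"xyz": [-0.0105,0,-0.001],"spin": 0,"jaw": 0.18},
    {"xyz": [-0.0105,0,-0.001],"spin": 0,"jaw": 0.18},
    {"xyz": [-0.0105,0,-0.001],"spin": 0,"jaw": 0.18},
  ],
)

```text
time: 15.3
tcp_pos: [0.5514, 0.1429, 0.033]
orientation: [-177.5, -0.5, 10.4]
ft_force: [5.5, 1.0, 2.7]
opening: 0.0329
grip_force: 43.0
```

Run:
```python
from st import *
o,off=cellfit('w11.npz');print(cell_to(o,-.001,.036,off=off))
```

```text
centre L mm [-0.2  0.1 46.8] yaw,pitch [10.16  6.19] err 0.00035 off [-0.001  -0.0014  0.0138]
tcp [0.5514 0.1429 0.033 ] [-177.54   -0.48   10.39] F [5.5 1.  2.7] open 0.032944232705116976 43.004459738731384 t 15.3
(array([-0.0009,  0.0006,  0.0108]), np.float64(-0.01))
```

>>> drive_tool(
  series=[
    {"xyz": [-0.0005,0.0002,0.003],"spin": 0,"jaw": 0.18},
    {"xyz": [-0.001,0.0004,0.007],"spin": 0,"jaw": 0.18},
    {"xyz": [-0.001,0.0006,0.011],"spin": 0,"jaw": 0.18},
    {"xyz": [-0.001,0.0006,0.0135],"spin": 0,"jaw": 0.18},
    {"xyz": [-0.001,0.0006,0.0135],"spin": 0,"jaw": 0.18},
  ],
)

```text
time: 15.85
tcp_pos: [0.5504, 0.1428, 0.0192]
orientation: [-177.5, -0.5, 10.4]
ft_force: [6.2, 0.4, 0.8]
opening: 0.0328
grip_force: 43.0
```

Run:
```python
from st import *
o,off=cellfit('w12.npz','pics/w12.png');print(cell_to(o,-.001,.029,off=off))
```

```text
centre L mm [ 9.6  0.  34. ] yaw,pitch [10.18  5.99] err 0.00049 off [0.0096 0.0005 0.0149]
tcp [0.5504 0.1428 0.0192] [-177.54   -0.47   10.4 ] F [6.2 0.4 0.8] open 0.03277965105400065 43.04370045661926 t 15.85
(array([-0.0106,  0.0003,  0.005 ]), np.float64(-0.0))
```

Spring pressed at 6 N, still clear of the wall. (The 9.6 mm reading picked up the wall; the TCP shift puts the centre at about -1.) Lower the plus end.

>>> drive_tool(
  series=[
    {"xyz": [0,0,0.0015],"spin": 0,"jaw": 0.18},
    {"xyz": [0,0,0.003],"spin": 0,"jaw": 0.18},
    {"xyz": [0,0,0.004],"spin": 0,"jaw": 0.18},
    {"xyz": [0,0,0.0045],"spin": 0,"jaw": 0.18},
    {"xyz": [0,0,0.0045],"spin": 0,"jaw": 0.18},
  ],
)

```text
time: 16.4
tcp_pos: [0.5518, 0.1431, 0.0159]
orientation: [-177.5, -0.6, 10.4]
ft_force: [6.0, 0.8, 9.8]
opening: 0.0329
grip_force: 44.0
```

Run:
```python
from st import *
o,off=cellfit('w13.npz','pics/w13.png')
```

```text
centre L mm [11.8  0.2 30.6] yaw,pitch [10.32  2.63] err 0.00051 off [0.0104 0.0007 0.0148]
tcp [0.5518 0.1431 0.0159] [-177.55   -0.62   10.4 ] F [6.  0.8 9.8] open 0.03285907593298787 44.02293384075165 t 16.4
```

View pics/w13.png

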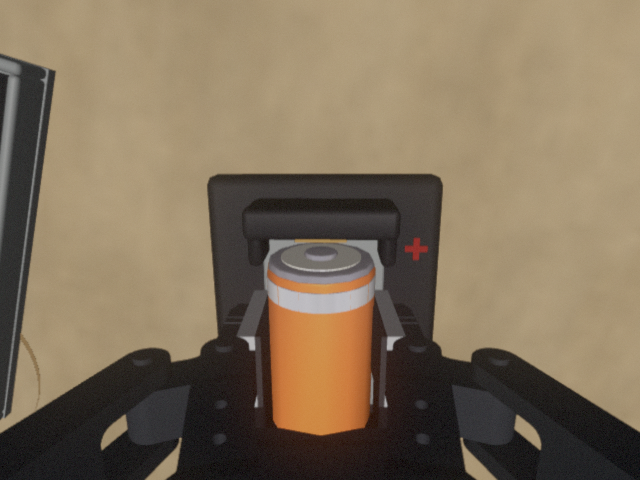

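The cell sits in the bay with the nub at (320,254), behind the brass contact at (320,240). Pitch is 2.6° and coming down. Lower a bit more.

>>> drive_tool(
  series=[
    {"xyz": [0,0,0.001],"spin": 0,"jaw": 0.18},
    {"xyz": [0,0,0.002],"spin": 0,"jaw": 0.18},
    {"xyz": [0,0,0.0025],"spin": 0,"jaw": 0.18},
    {"xyz": [0,0,0.0025],"spin": 0,"jaw": 0.18},
  ],
)

```text
time: 16.85
tcp_pos: [0.5525, 0.1432, 0.0143]
orientation: [-177.6, -0.7, 10.4]
ft_force: [5.1, 0.5, 17.9]
opening: 0.0328
grip_force: 45.3
```

Run:
```python
from st import *
o,off=cellfit('w14.npz')
```

```text
centre L mm [13.4  0.1 29.1] yaw,pitch [10.22  0.28] err 0.00051 off [0.0112 0.0008 0.0148]
tcp [0.5525 0.1432 0.0143] [-177.56   -0.7    10.38] F [ 5.1  0.5 17.9] open 0.03277239587646938 45.31005799770355 t 16.85
```

Level at 0.3°, centre height 29.1 mm. Slide about 2 mm to the plus contact, then release gently.

>>> drive_tool(
  series=[
    {"xyz": [0.001,0,-0.0005],"spin": 0,"jaw": 0.18},
    {"xyz": [0.002,0,-0.0005],"spin": 0,"jaw": 0.18},
    {"xyz": [0.0025,0,-0.0005],"spin": 0,"jaw": 0.18},
    {"xyz": [0.0025,0,-0.0005],"spin": 0,"jaw": 0.18},
  ],
)

```text
time: 17.3
tcp_pos: [0.5525, 0.1432, 0.0142]
orientation: [-177.6, -0.4, 10.4]
ft_force: [-2.7, -2.5, 21.4]
opening: 0.0326
grip_force: 45.7
```

>>> drive_tool(
  series=[
    {"xyz": [0,0,-0.001],"spin": 0,"jaw": 0.18},
    {"xyz": [0,0,-0.001],"spin": 0,"jaw": 0.4},
    {"xyz": [0,0,-0.001],"spin": 0,"jaw": 0.44},
    {"xyz": [0,0,-0.001],"spin": 0,"jaw": 0.48},
    {"xyz": [0,0,-0.001],"spin": 0,"jaw": 0.55},
    {"xyz": [0,0,-0.001],"spin": 0,"jaw": 0.7},
    {"xyz": [0,0,-0.02],"spin": 0,"jaw": 0.8},
    {"xyz": [0,0,-0.06],"spin": 0,"jaw": 0.9},
    {"xyz": [0,0,-0.1],"spin": 0,"jaw": 1},
    {"xyz": [-0.03,0,-0.14],"spin": 0,"jaw": 1},
    {"xyz": [-0.03,0,-0.14],"spin": 0,"jaw": 1},
    {"xyz": [-0.03,0,-0.14],"spin": 0,"jaw": 1},
  ],
)

```text
time: 18.5
tcp_pos: [0.5233, 0.1319, 0.1534]
orientation: [-177.5, -0.5, 10.4]
ft_force: [1.1, -0.3, -1.1]
opening: 0.0854
grip_force: 0.0
```

Run:
```python
from h import *
from rig import r
c=grab(r,'wrist','w15.npz');o=r.observe();print(o['tcp_pos'],o['ft_force'],o['time'])
y=np.radians(10.4);ax=np.array([np.cos(y),np.sin(y)])
m=mask(c,(8,150,120),(22,255,255));k,l,s,ce=cv2.connectedComponentsWithStats(m)
for i in range(1,k):
    if s[i,4]<500: continue
    v,u=np.nonzero(l==i);w=world(c,u,v);w=w[(w[:,2]>.02)&(w[:,2]<.06)]
    if len(w)<300 or np.median(w[:,1])<.08: continue
    p,a,t,an,e=cyl(w);E=[p+a*t[0],p+a*t[1]]
    print(s[i],an.round(2),e,[np.round([ (q[:2]-[.5535,.142])@ax+.003,(q[:2]-[.5535,.142])@[-ax[1],ax[0]],q[2]],4) for q in E])
    V,U=np.mgrid[100:400,200:440];W=world(c,U.ravel(),V.ravel());d=W-p;S=d@a;rr=np.linalg.norm(d-np.outer(S,a),axis=1);q=S[(abs(rr-.017)<.0015)&(abs(S)<.05)]
    print('can length range rel',np.percentile(q,[1,99]),'-> L x',((p[:2]-[.5535,.142])@ax+.003+np.percentile(q,[1,99])).round(4))
cv2.imwrite('pics/w15.png',cv2.resize(c['p'][100:400,140:480,::-1],None,fx=2,fy=2)[:600,:680])
```

```text
[0.52295702 0.13192726 0.15228052] [-0.88512798 -0.55279926 -0.68048456] 18.55
[ 295  157   53   79 3843] [10.54  0.12] 0.0004530903448685424 [array([-0.0255,  0.0001,  0.029 ]), array([0.0196, 0.0002, 0.0291])]
can length range rel [-0.045318    0.04795761] -> L x [-0.048   0.0453]
```

View pics/w15.png

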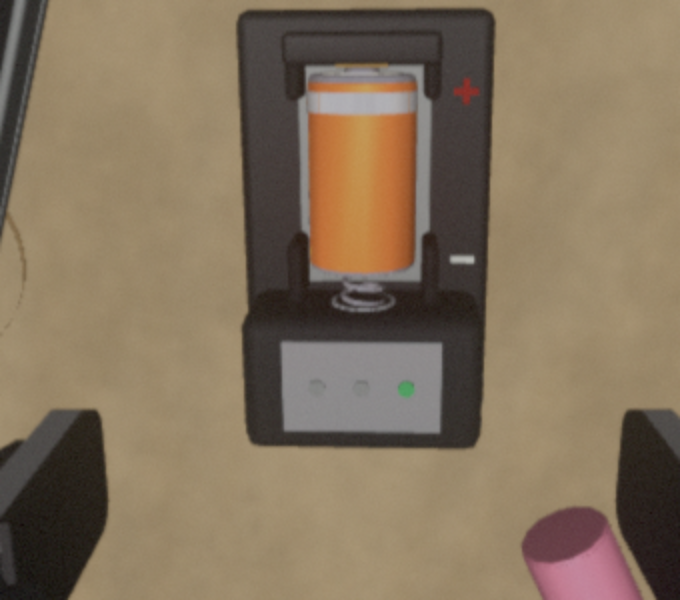

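The orange cell lies level: pitch 0.1°, centre height 29.0 mm, lateral offset 0.1 mm. Its sleeve end is at x = -25.5 mm, where the blue cell's was. The nub is on the brass at (360,68) and the spring sits behind the minus end at (362,290). The gripper is clear, so I'm handing in.

```bash
python3 -c "
from rig import r
print(r.hand_in())"
```

```text
the job is handed in; nothing more can be done
None
```

The blue cell lies in the tray and the orange cell sits level in the charger between the spring and the plus contact; handed in at about 18.6 s of the 51 s allowed.

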